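Wind the lab jack's table up to the height finger

ROBOT

A 7-joint arm with a two-finger parallel gripper is mounted at the origin on the work surface. World frame = base frame: x ahead of the robot, y to its left, z up, the work surface at z = 0. Lengths are in m, angles in rad, forces in N, time in s.
With the tool pointing down it reaches from about 0.4 to 0.85 m from the base axis. Payload 4.4 kg.
Tool frame: the origin (TCP) lies at the very end of the fingers, on their centre line; the grasp point (between the pads) lies 19 mm behind it; z points along the fingers, y is the line along which they close (so a half turn about z gives the same grasp; the last joint's range is limited). The gripper opens to 94 mm and grips with 3 to 60 N. Pads are 16 mm wide; open, the fingers measure 119 mm over their backs; the gripper's body (75 mm by 177 mm) begins 78 mm behind the grasp point.
Start: joints at [1.059, 0.628, 0.038, 1.517, -0.027, 0.996, -0.02], TCP at [0.28, -0.586, 0.205] pointing down, gripper open.
Joint ranges: [-3.06, 3.06], [-0.37, 2.12], [-1.25, 1.32], [0.18, 2.47], [-1.1, 4.24], [0.23, 1.98], [-2.94, 2.94]. Speed limits (rad/s): [2.57, 2.57, 3.14, 3.14, 3.14, 3.14, 3.14].

INTERFACE

Orientations are given as a rotation vector (axis times angle).
In Python, from plant import sense, camera, get_calibration, close_job gives the robot as it stands.
- The arm moves only by the tool jog_arm, never from a script. Its argument "increments" is a list of rows, each an object with "travel": the shift along the tool's x, y, z in mm, a list of three; "turn": the turn, a rotation vector about the tool's x, y, z in degrees, a list of three; "grip": the closure, from -1 (fully open) to 1 (shut), so that 0 is half open. In form: [{"travel": [x, y, z], "turn": [rx, ry, rz], "grip": grip}, ...]. A call has 1 to 12 rows; each row shifts and turns the commanded pose from where the row before left it, along the tool's axes as they then stand; what a row does not reach is not made up. A row lasts 1/8 s, in which the tool goes at most 62.5 mm and 10.7 degrees, less where a joint would pass 70% of its speed; a pose out of reach is approached as far as the arm can. A call with a gripper value outside its range is refused whole. The fingers move at their own pace and stop on an object; the grip force is fixed at half the most. Time passes only in rows, so rows that do not move let the fingers close. It gives the time, the measured TCP pose, the force, the opening and the grip force at its end, in the units of the state.
- sense(): the state, without advancing time (a new reading comes with each control period).
- camera(name): name is "side" or "top"; returns the picture (420x560x3 uint8, red, green, blue); there is no depth.
- get_calibration(name): a dict with "camera_matrix" (3x3 intrinsics, pixels), "cam_to_world" (4x4, takes a point from camera to world coordinates). Camera axes: x right, y up, looking along -z (the intrinsics and any distortion apply to the point x, -y, -z); pixel columns grow to the right and rows downward; lengths in m; the calibration is good to about 2 mm. A picture is of the moment at which its call begins. get_calibration takes no time and is no camera call.
- close_job(): hands the job in; it is judged then, once.
The state is a dict: "time": time; "joint_positions": joint angles; "joint_vel": joint speeds; "effort": joint torques, N m; "tcp_pos": TCP position; "tool_rot": TCP orientation; "force": force on the tool from outside, world axes, zero at the start; "torque": the same for the moment, N m; "opening": finger opening in m; "finger_force": force on a finger pad.
Only numpy, scipy, OpenCV 4.12 (cv2) and the standard library are available. Lean on these libraries where they do the work, as an engineer would, in place of code of your own. Each camera call takes 0.05 s, during which the arm holds its last target. There are 200 camera calls.

TASK

Take the loose crank by the block on top of its hub, fit it fully home on the square shaft on top of the jack stand and let go of it; then take it by its upright knob and wind the lift table up until its top is level with the top of the height finger beside it. Leave the crank standing on the shaft, and do not shift the finger or the other things on the bench.

Things in the scene. Friction and masses are not known exactly. Their poses are not given: they have to be found in the camera images.
- stand: fixed jack stand: steel base plate 230 x 210 x 12 mm, aluminium column 50 x 50 mm with a 60 mm square cap, 165 mm high. Origin on the bench under the column's (and shaft's) axis; z up, x from the column along the lift table jutting out of it, y towards a gauge rod (10 mm thick, 162 mm high, at x 100, y 95 mm). Its x is within about 0.4 rad of straight ahead of the robot
- shaft_seat (a point): centre of the top of the drive shaft's round shoulder (40 mm across) on top of the column, 173 mm above the bench: the crank's hub comes to rest on it. Above it stands the shaft's 16 mm square end, 24 mm high, then a round nose tapering from 16 to 8 mm, 10 mm high. The point turns with the shaft: z up, x and y square to the flats
- screw (a joint): angle of the drive shaft about the vertical in rad, 0 at the start, growing when turned clockwise seen from above, which raises the table: 20 mm a full turn (6.283 rad), at most 22 rad (70 mm). Friction holds it where it is left; it takes about 0.12 N m to turn
- table_edge (a point): point on the top surface of the aluminium lift table (125 x 110 x 8 mm, with a white box and two brass sockets bolted on it, 40 mm high in all), at its edge next to the height finger; its height is that of the table's top, 70 mm above the bench at the start
- finger_tip (a point): tip of the height finger, a flat steel pointer 5 mm thick, 20 mm wide and 37 mm long on a dark collar clamped on the gauge rod, pointing at the table's edge with a 3 mm gap; the point lies on its top face. Its height, 98 to 122 mm above the bench, is the height the table's top must reach. It slides if pushed hard
- crank: loose steel crank, about 0.35 kg, standing on its hub. Origin: centre of the hub's underside, z up, x along the arm to the knob. Hub 40 x 40 x 42 mm high; square socket in its underside 18 mm wide, 37 mm deep, sides along x and y: fits the shaft at any quarter turn, about 7 degrees of play. On the hub a grip block 26 x 26 mm, 42 to 80 mm up. Arm 20 mm wide, 42 to 50 mm up, out to x = 82 mm
- knob_mid (a point): middle of the crank's knob, an upright black cylinder 24 mm across and 42 mm high (52 to 94 mm above the hub's underside), 70 mm from the hub's axis along the arm; it spins freely on its pin, so the grip need not turn as the crank goes round. The point is 73 mm above the hub's underside
- spool: bystander: solder spool with black flanges, standing on the bench, 64 mm across, 52 mm high; origin under its centre
- bin: bystander: open red bin, 160 x 110 x 75 mm; origin under its centre
- magnifier: bystander: magnifier on a black round foot 110 mm across, 300 mm high; origin under its foot
- carton: bystander: white carton 120 x 170 x 70 mm with its cardboard flap up; origin under its centre
There are look-alikes about, which are no part of the job. There is more than one size of the crank; the job needs the middle-sized.

How it is judged:
By the outcome, as a careful person would: the job done as asked, in the order asked, and still so for the second after the job is handed in, with the robot touching nothing.
It also fails if it takes over 72 s, if anything falls off the work surface, if the arm or the gripper's body presses on something with over 40 N, if the wrist force passes 120 N, or if a joint passes its speed limit or range.

## Working session

There is one attempt and no reset: what is moved stays moved. The work goes in short steps, Python scripts to look and compute and a tool call to move; the robot and the scene stay as the last step left them, time stands still between calls to the robot, and variables do not carry over. Pictures are saved under pics/ and viewed, at most 10 in all, crops included, and the job is handed in when it is done.

Besides the shell and the picture viewer there is one more tool, called as name(argument=value, ...), one argument or row to a line, values as JSON. jog_arm: Moves the arm, as the interface text tells. Its arguments: {"type":"object","properties":{"increments":{"type":"array","items":{"type":"object","properties":{"travel":{"type":"array","items":{"type":"number"}},"turn":{"type":"array","items":{"type":"number"}},"grip":{"type":"number"}}}}},"required":["increments"]}

```bash
ls; mkdir -p pics; cat > h.py <<'E'
import numpy as np, cv2
from plant import sense, camera, get_calibration, close_job
def shot(n,f):
    im=camera(n); cv2.imwrite('pics/'+f,im[:,:,::-1]); return im
def ray(n,u,v):
    c=get_calibration(n); K=np.array(c['camera_matrix']); T=np.array(c['cam_to_world'])
    d=c.get('distortion'); 
    p=np.linalg.solve(K,[u,v,1.]); d=T[:3,:3]@np.array([p[0],-p[1],-p[2]]); return T[:3,3],d/np.linalg.norm(d)
def onz(n,u,v,z):
    o,d=ray(n,u,v); return o+d*(z-o[2])/d[2]
def proj(n,P):
    c=get_calibration(n); K=np.array(c['camera_matrix']); T=np.linalg.inv(np.array(c['cam_to_world']))
    q=T[:3,:3]@np.array(P)+T[:3,3]; q=K@np.array([q[0],-q[1],-q[2]]); return q[:2]/q[2]
E
python3 - <<'E'
from h import *
np.set_printoptions(suppress=True,precision=4)
for n in('side','top'):
    shot(n,n+'0.png'); print(n,get_calibration(n))
print(sense())
E
```

```text
pics
side {'camera_matrix': array([[408.3022,   0.    , 278.2895],
       [  0.    , 408.3022, 200.5543],
       [  0.    ,   0.    ,   1.    ]]), 'cam_to_world': array([[-0.9008,  0.2398, -0.3619,  0.1364],
       [-0.4339, -0.5257,  0.7317,  0.7837],
       [-0.0148,  0.8162,  0.5776,  0.7601],
       [ 0.    ,  0.    ,  0.    ,  1.    ]])}
top {'camera_matrix': array([[459.9243,   0.    , 278.9289],
       [  0.    , 459.9243, 211.1755],
       [  0.    ,   0.    ,   1.    ]]), 'cam_to_world': array([[-0.0219,  0.9851, -0.1709,  0.2757],
       [-0.9998, -0.0213,  0.0054, -0.0292],
       [ 0.0017,  0.1709,  0.9853,  1.5096],
       [ 0.    ,  0.    ,  0.    ,  1.    ]])}
{'time': 0.1, 'joint_positions': array([ 1.0592,  0.6292,  0.0384,  1.5182, -0.027 ,  0.9963, -0.02  ]), 'joint_vel': array([-0.0021, -0.0014,  0.0015, -0.0002, -0.0015, -0.0009, -0.0004]), 'effort': array([  0.0027, -55.0789,   1.1473, -18.7119,  -0.0522,   0.0192,
         0.    ]), 'tcp_pos': array([ 0.2801, -0.5859,  0.2047]), 'tool_rot': array([-3.0623, -0.6942,  0.0005]), 'force': array([ 0.1454, -0.3567, -0.8375]), 'torque': array([ 0.0188, -0.0128, -0.0296]), 'finger_force': 0.0, 'opening': 0.0941391477214613}
```

View pics/side0.png

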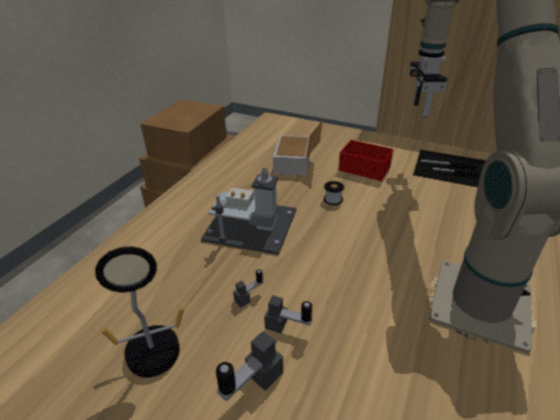

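View pics/top0.png

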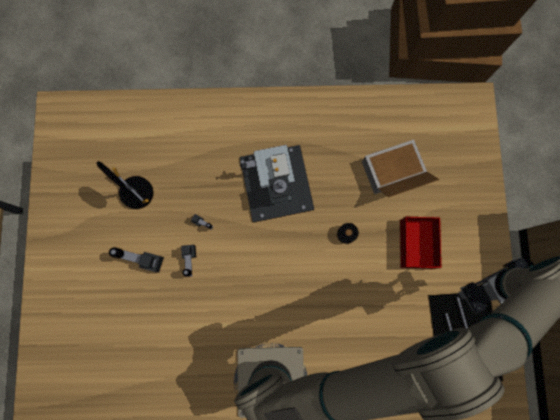

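Side view: the three cranks are at (242,293) small, (276,315) middle and (263,360) large, and the stand is at (262,195). Top view: the middle crank's hub is at about (188,252), its knob at (187,271), and the shaft at (280,186). Next I'll enlarge these areas.

```bash
python3 - <<'E'
import cv2,numpy as np
s=cv2.imread('pics/side0.png');t=cv2.imread('pics/top0.png')
def c(i,x,y,w,h,k): return cv2.resize(i[y:y+h,x:x+w],None,fx=k,fy=k,interpolation=cv2.INTER_CUBIC)
a=np.hstack([c(t,230,135,100,75,4),c(t,170,240,100,75,4)][:2])
a=np.hstack([c(t,230,140,100,75,4),c(t,165,225,50,75*1,4),c(t,165,225,50,75,4)[:, :0]])
b=np.hstack([c(s,200,160,100,75,4),c(s,255,285,60,60,5)[:300]])
w=max(a.shape[1],b.shape[1])
p=lambda i:np.pad(i,((0,0),(0,w-i.shape[1]),(0,0)))
cv2.imwrite('pics/crops.png',np.vstack([p(a),p(b)]))
E
```

```text
(no output)
```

View pics/crops.png

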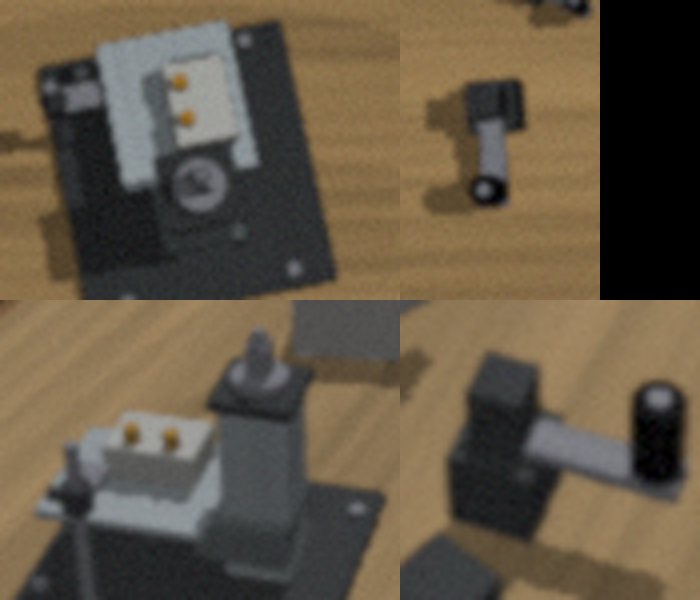

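```bash
python3 - <<'E'
from h import *
np.set_printoptions(suppress=True,precision=4)
T=lambda x,y:(230+x/4-.4,140+y/4-.4); T2=lambda x,y:(165+(x-400)/4-.4,225+y/4-.4)
S=lambda x,y:(200+x/4-.4,160+(y-300)/4-.4); S2=lambda x,y:(255+(x-400)/5-.4,285+(y-300)/5-.4)
print('shoulder T',onz('top',*T(200,185),.173),'S',onz('side',*S(260,378),.173),'nose S',onz('side',*S(260,335),.207))
a,b=onz('top',*T(335,275),.012),onz('top',*T(280,22),.012); print('plate edge',b-a,np.arctan2(*(b-a)[1::-1]))
a,b=onz('top',*T(98,46),.07),onz('top',*T(228,22),.07); print('table far edge',a,b,np.arctan2((a-b)[1],(a-b)[0])-np.pi/2)
for c in [(487,353),(538,367),(527,398),(474,385),(506.5,376)]: print('block S',onz('side',*S2(*c),.08))
k=onz('side',*S2(659,397),.094);h=onz('side',*S2(506.5,376),.08)
print('knob S',k,'T',onz('top',*T2(486,188),.094)); print('dir',k-h,np.arctan2(*(k-h)[1::-1]))
for c in [(468,82),(500,82),(468,125),(484,103),(500,128)]: print('block T',onz('top',*T2(*c),.08))
print('hub right T',onz('top',*T2(523,104),.042))
for P in (h,h-[0,0,.08]):print(proj('top',P),proj('side',P))
# shadow-free pixel zoom of shaft in both views
t=camera('top');s=camera('side')
A=cv2.resize(t[174:200,266:294],None,fx=14,fy=14,interpolation=cv2.INTER_CUBIC);B=cv2.resize(s[164:190,251:279],None,fx=14,fy=14,interpolation=cv2.INTER_CUBIC)
cv2.imwrite('pics/shaft.png',np.clip(np.hstack([A,B])[:,:,::-1]*1.6,0,255).astype('uint8'))
E
```

```text
shoulder T [ 0.5839 -0.0402  0.173 ] S [ 0.5811 -0.0347  0.173 ] nose S [ 0.5798 -0.0346  0.207 ]
plate edge [0.2187 0.0391 0.    ] 0.17669382998556968
table far edge [0.7252 0.0393 0.07  ] [ 0.7432 -0.0668  0.07  ] 0.1683993753340507
block S [0.4204 0.2486 0.08  ]
block S [0.397  0.2464 0.08  ]
block S [0.394  0.2638 0.08  ]
block S [0.4175 0.267  0.08  ]
block S [0.4071 0.2566 0.08  ]
knob S [0.3392 0.2508 0.094 ] T [0.3401 0.2505 0.094 ]
dir [-0.0679 -0.0058  0.014 ] -3.0562829946758256
block T [0.4229 0.2683 0.08  ]
block T [0.4224 0.2435 0.08  ]
block T [0.3895 0.2679 0.08  ]
block T [0.4063 0.2557 0.08  ]
block T [0.3866 0.243  0.08  ]
hub right T [0.4083 0.2322 0.042 ]
[185.3016 250.0882] [275.9 299.8]
[190.154  252.2246] [276.542  323.7218]
```

View pics/shaft.png

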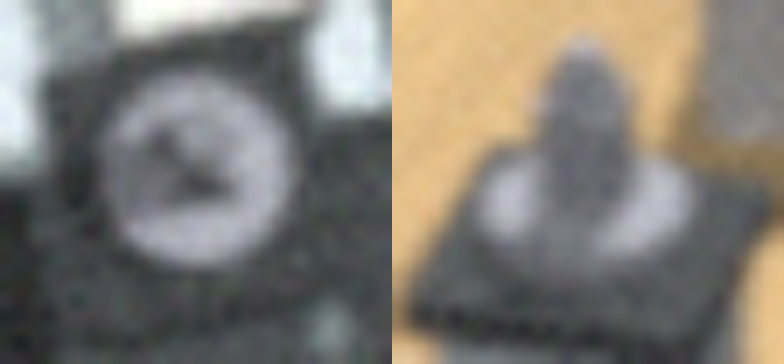

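The shaft shoulder sits at about (0.582, -0.038) and its flats are rotated, so I'll find their angle by feel. The crank's hub is at (0.407, 0.256), with the arm pointing along -175°. I'll lift, turn the tool to a world-aligned heading and go around.

jog_arm(
  increments=[
    {"travel": [0,0,-20],"turn": [0,0,-10.7],"grip": -0.3},
    {"travel": [0,0,-20],"turn": [0,0,-10.7],"grip": -0.3},
    {"travel": [0,0,-20],"turn": [0,0,-10.7],"grip": -0.3},
    {"travel": [0,0,-20],"turn": [0,0,-10.7],"grip": -0.3},
    {"travel": [0,0,-20],"turn": [0,0,-10.7],"grip": -0.3},
    {"travel": [0,0,0],"turn": [0,0,-10.7],"grip": -0.3},
    {"travel": [50,22,0],"turn": [0,0,-0.26],"grip": -0.3},
    {"travel": [54,22,0],"turn": [0,0,0],"grip": -0.3},
    {"travel": [54,22,0],"turn": [0,0,0],"grip": -0.3},
    {"travel": [54,22,0],"turn": [0,0,0],"grip": -0.3},
    {"travel": [54,22,0],"turn": [0,0,0],"grip": -0.3},
    {"travel": [54,22,0],"turn": [0,0,0],"grip": -0.3},
  ],
)

```text
time: 1.7
tcp_pos: [0.4129, -0.2648, 0.3056]
tool_rot: [2.221, 2.221, 0.0]
force: [1.0, 0.4, 0.1]
opening: 0.061
finger_force: 0.0
```

jog_arm(
  increments=[
    {"travel": [57,10,0],"turn": [0,0,0],"grip": -0.3},
    {"travel": [57,10,0],"turn": [0,0,0],"grip": -0.3},
    {"travel": [57,5,0],"turn": [0,0,0],"grip": -0.3},
    {"travel": [57,0,0],"turn": [0,0,0],"grip": -0.3},
    {"travel": [57,0,0],"turn": [0,0,0],"grip": -0.3},
    {"travel": [57,0,0],"turn": [0,0,0],"grip": -0.3},
    {"travel": [57,-5,0],"turn": [0,0,0],"grip": -0.3},
    {"travel": [57,-10,0],"turn": [0,0,0],"grip": -0.3},
    {"travel": [57,-10,40],"turn": [0,0,0],"grip": -0.3},
    {"travel": [8,-6,50],"turn": [0,0,0],"grip": -0.3},
    {"travel": [0,0,50],"turn": [0,0,-5],"grip": -0.3},
    {"travel": [0,0,0],"turn": [0,0,0],"grip": -0.3},
  ],
)

```text
time: 3.2
tcp_pos: [0.4052, 0.2464, 0.1674]
tool_rot: [-2.121, -2.315, 0.012]
force: [0.3, -0.5, 0.4]
opening: 0.0609
finger_force: 0.0
```

```bash
python3 - <<'E'
from h import *
print(sense()['tcp_pos'],sense()['tool_rot'])
s=shot('side','s1.png');t=shot('top','t1.png')
A=cv2.resize(s[230:350,220:340],None,fx=4,fy=4,interpolation=cv2.INTER_CUBIC)
B=cv2.resize(t[215:295,150:230],None,fx=4,fy=4,interpolation=cv2.INTER_CUBIC);B=np.pad(B,((0,160),(0,0),(0,0)))
cv2.imwrite('pics/c1.png',np.hstack([A,B])[:,:,::-1])
print(proj('side',sense()['tcp_pos']),proj('top',sense()['tcp_pos']))
E
```

```text
[0.40524514 0.24644023 0.16743727] [-2.12070055 -2.31481266  0.01153093]
[276.38804544 266.59980779] [181.91910193 246.9326118 ]
```

View pics/c1.png

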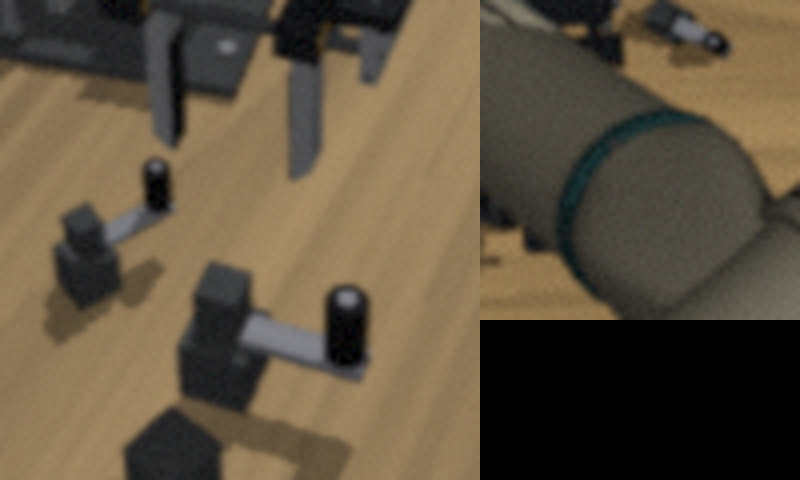

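The fingers straddle the block: tips at about (262,265) and (295,274), block top at (275,300). I'll descend and grip.

jog_arm(
  increments=[
    {"travel": [10,2.5,30],"turn": [0,0,0],"grip": -0.3},
    {"travel": [0,0,35],"turn": [0,0,0],"grip": -0.3},
    {"travel": [0,0,30],"turn": [0,0,0],"grip": -0.3},
    {"travel": [0,0,18],"turn": [0,0,0],"grip": -0.3},
    {"travel": [0,0,0],"turn": [0,0,0],"grip": -0.3},
    {"travel": [0,0,0],"turn": [0,0,0],"grip": 1},
    {"travel": [0,0,0],"turn": [0,0,0],"grip": 1},
    {"travel": [0,0,0],"turn": [0,0,0],"grip": 1},
    {"travel": [0,0,0],"turn": [0,0,0],"grip": 1},
    {"travel": [0,0,0],"turn": [0,0,0],"grip": 1},
  ],
)

```text
time: 4.55
tcp_pos: [0.4096, 0.2584, 0.0573]
tool_rot: [2.122, 2.316, 0.001]
force: [0.2, 0.4, 4.7]
opening: 0.0255
finger_force: 30.0
```

jog_arm(
  increments=[
    {"travel": [0,0,-30],"turn": [0,0,0],"grip": 1},
    {"travel": [0,0,-50],"turn": [0,0,0],"grip": 1},
    {"travel": [0,0,-42],"turn": [0,0,-8.75],"grip": 1},
    {"travel": [0,0,-42],"turn": [0,0,-8.75],"grip": 1},
    {"travel": [0,0,-42],"turn": [0,0,-8.75],"grip": 1},
    {"travel": [0,0,-42],"turn": [0,0,-8.75],"grip": 1},
    {"travel": [-55,-10,0],"turn": [0,0,0],"grip": 1},
    {"travel": [-55,-10,0],"turn": [0,0,0],"grip": 1},
    {"travel": [-55,-10,0],"turn": [0,0,0],"grip": 1},
    {"travel": [-55,-10,0],"turn": [0,0,0],"grip": 1},
    {"travel": [-55,-10,0],"turn": [0,0,0],"grip": 1},
    {"travel": [0,0,0],"turn": [0,0,0],"grip": 1},
  ],
)

```text
time: 6.05
tcp_pos: [0.5487, 0.0093, 0.303]
tool_rot: [-1.34, -2.84, 0.005]
force: [-0.1, 0.2, -3.3]
opening: 0.0257
finger_force: 30.0
```

```bash
python3 - <<'E'
from h import *
q=sense();print(q['tcp_pos'],q['tool_rot'],q['force'],q['torque'])
s=shot('side','s2.png');t=shot('top','t2.png')
A=cv2.resize(s[120:220,210:310],None,fx=5,fy=5,interpolation=cv2.INTER_CUBIC)
B=cv2.resize(t[140:240,240:300],None,fx=5,fy=5,interpolation=cv2.INTER_CUBIC)
cv2.imwrite('pics/c2.png',np.clip(np.hstack([A,B])[:,:,::-1]*1.3,0,255))
E
```

```text
[0.5486901  0.0092957  0.30299393] [-1.34030527 -2.83985948  0.00488715] [-0.10631633  0.19926891 -3.25754578] [ 0.080855   -0.10009449 -0.00073362][ WARN:0@1.788] global loadsave.cpp:1063 imwrite_ Unsupported depth image for selected encoder is fallbacked to CV_8U.
```

View pics/c2.png

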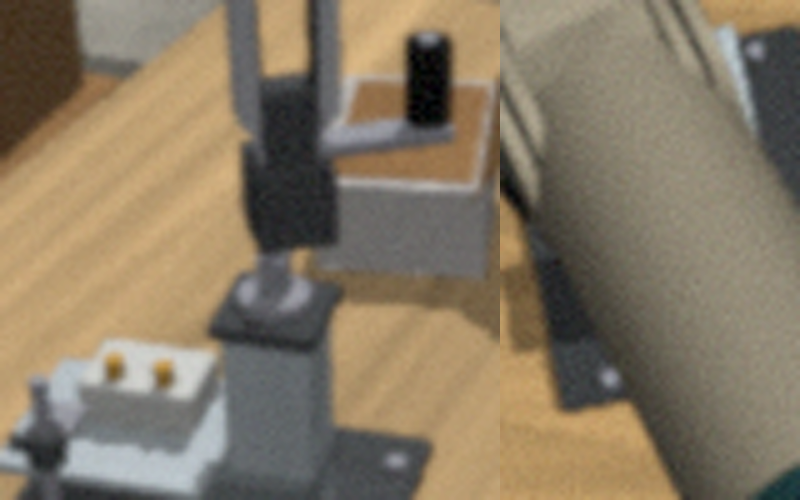

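The crank is held upright (3.3 N). In the crop, the hub's front bottom edge runs from (258,240) to (337,243) and the shoulder disk is at about (275,295). I'll compare with the prediction to find the side camera's bias.

```bash
python3 - <<'E'
from h import *
np.set_printoptions(suppress=True,precision=2)
p=sense()['tcp_pos']
r=lambda x,y,z,a=np.radians(-140):p+[np.cos(a)*x-np.sin(a)*y,np.sin(a)*x+np.cos(a)*y,z-.0573]
P=lambda q:(proj('side',q)-[209.6,119.6])*5
for n,c in dict(bl=(.02,-.02,0),br=(-.02,-.02,0),br2=(.02,.02,0),bl2=(-.02,.02,0),tR=(.02,-.02,.042),tL=(-.02,-.02,.042),knobtop=(.07,0,.094),knobbot=(.07,0,.052),blk=(0,0,.08)).items(): print(n,P(r(*c)))
for n,q in dict(seatT=(.5839,-.0402,.173),seatS=(.5811,-.0347,.173)).items(): print(n,P(np.array(q)))
s=cv2.imread('pics/s2.png')[:,:,::-1].astype(int).sum(2)
print(s[150:172,254:282:1])
E
```

```text
bl [334.38 250.3 ]
br [254.2  261.84]
br2 [315.05 210.81]
bl2 [237.23 221.69]
tR [332.85 174.4 ]
tL [250.64 185.62]
knobtop [423.07  43.9 ]
knobbot [422.4  123.35]
blk [279.92  89.05]
seatT [275.12 291.44]
seatS [275.06 297.54]
[[345 370 361 318 217 154 156 184 180 114  77  93  77  94  93  93  91  98
   97 152 190 206 212 207 205 205 210 212]
 [364 377 370 334 212 134 129 165 176 122  94  91 106 102  89  86  95  98
  109 133 158 172 185 204 212 226 233 242]
 [375 376 376 326 218 138 122 150 164 124  96  85  89  97  92  99  95  93
   88 123 132 130 174 219 241 241 247 253]
 [384 388 384 335 214 116 112 117 131  98  88  99 106  88  87 105 115 110
  112 106 116 136 178 216 243 255 248 253]
 [398 395 387 337 213 122  90 112 114 112 115  98 107 103 107  98 101 105
  101 110  85 104 161 198 256 264 261 266]
 [400 393 393 342 230 130  99 105 106 107 110 104 107 116 103 100  88 100
   93 108  85  87 147 243 316 324 317 312]
 [389 392 382 338 236 119  92  88  99  97 103 103  99  86 100  95  86 106
   84 104  92 100 151 262 368 386 372 373]
 [389 386 363 329 232 122  80  87  87  90 106 112  99
[... 1002 characters left out ...]
356 356 354 345 333 278 171  99  97 107  85  89  97  98  93  83 105  95
   82 106  92  75 114 161 217 234 241 241]
 [354 345 344 343 338 302 225 122 101  95  87  86 109 107  99  95  88 106
  102 104  93  93 110 155 227 240 248 245]
 [357 347 341 345 337 325 276 177 104 104 101  82  86 107 101 100 109 110
  104 118 103 122 131 177 228 242 245 244]
 [356 345 346 337 345 337 299 211 124  96 100 107 119 132 132 177 179 185
  160 171 179 175 201 213 240 242 239 236]
 [342 343 341 343 344 338 318 242 166 132 150 152 186 210 238 286 304 272
  229 224 227 225 235 241 239 239 248 236]
 [343 335 341 341 347 350 345 287 234 199 200 217 236 240 283 328 307 263
  232 236 232 237 245 236 242 233 233 241]]
```

```bash
python3 - <<'E'
from h import *
for b in ((0,0),(1,-.5),(1,-1),(1.2,-1.2)): print(b,onz('side',264.3-b[0],179.0-b[1],.173),onz('side',264.2-b[0],168.4-b[1],.207))
E
```

```text
(0, 0) [ 0.5821134  -0.03483719  0.173     ] [ 0.5806069  -0.03390481  0.207     ]
(1, -0.5) [ 0.58340969 -0.03149051  0.173     ] [ 0.58183292 -0.03053477  0.207     ]
(1, -1) [ 0.58225439 -0.02926522  0.173     ] [ 0.58065253 -0.02826224  0.207     ]
(1.2, -1.2) [ 0.58228247 -0.02815572  0.173     ] [ 0.58066161 -0.02713889  0.207     ]
```

jog_arm(
  increments=[
    {"travel": [-30,0,0],"turn": [0,0,0],"grip": 1},
    {"travel": [-24.5,0,10],"turn": [0,0,0],"grip": 1},
    {"travel": [0,0,22],"turn": [0,0,0],"grip": 1},
    {"travel": [0,0,0],"turn": [0,0,0],"grip": 1},
    {"travel": [0,0,0],"turn": [0,0,0],"grip": 1},
  ],
)

```text
time: 6.78
tcp_pos: [0.5828, -0.0254, 0.2733]
tool_rot: [-1.326, -2.848, -0.001]
force: [0.5, -0.7, -2.3]
opening: 0.0258
finger_force: 30.0
```

```bash
python3 - <<'E'
from h import *
q=sense();print(q['tcp_pos'],q['tool_rot'],q['force'],q['torque'])
s=shot('side','s3.png')
cv2.imwrite('pics/c3.png',np.clip(cv2.resize(s[110:200,220:320],None,fx=6,fy=6,interpolation=cv2.INTER_CUBIC)[:,:,::-1]*1.4,0,255).astype('uint8'))
E
```

```text
[ 0.58277419 -0.02542671  0.2732609 ] [-1.32580999e+00 -2.84801930e+00 -8.77743272e-04] [ 0.4833942  -0.68994032 -2.27410704] [ 0.01833523 -0.18771265 -0.07858845]
```

View pics/c3.png

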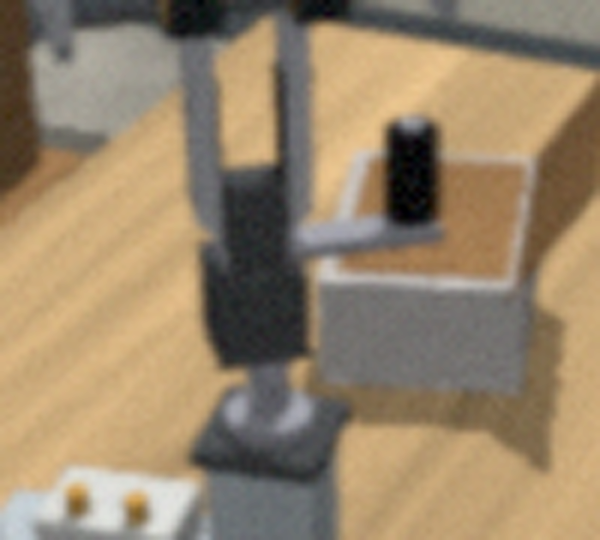

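```bash
python3 - <<'E'
from h import *
np.set_printoptions(suppress=True,precision=2)
p=sense()['tcp_pos'];print(p, sense()['force'])
a=np.radians(-140)
r=lambda x,y,z:p+[np.cos(a)*x-np.sin(a)*y,np.sin(a)*x+np.cos(a)*y,z-.0573]
P=lambda q:(proj('side',q)-[219.6,109.6])*6
for n,c in dict(bl=(.02,-.02,0),br=(-.02,-.02,0),bl2=(-.02,.02,0),tR=(.02,-.02,.042),tL2=(-.02,.02,.042),knobtop=(.07,0,.094),knobbot=(.07,0,.052),blk=(0,0,.08),c=(0,0,0)).items(): print(n,P(r(*c)))
print(P(np.array([.582,-.0348,.173])),P(np.array([.582,-.0348,.207])),P(np.array([.582,-.0348,.2157])))
E
```

```text
[ 0.58 -0.03  0.27] [ 0.95 -0.73 -3.13]
bl [308.37 358.59]
br [217.45 371.62]
bl2 [199.03 326.2 ]
tR [305.87 272.78]
tL2 [194.07 241.6 ]
knobtop [407.63 125.4 ]
knobbot [407.79 214.97]
blk [245.77 176.44]
c [253.08 342.21]
[268.39 416.5 ] [265.72 351.18] [265.03 334.08]
```

The hub sits about 8 px left and 7 px low (crop scale) of the shaft axis, so I'll shift about 5.5 mm and lower it onto the nose.

jog_arm(
  increments=[
    {"travel": [-3.8,-4.1,0],"turn": [0,0,0],"grip": 1},
    {"travel": [0,0,4],"turn": [0,0,0],"grip": 1},
    {"travel": [0,0,4],"turn": [0,0,0],"grip": 1},
    {"travel": [0,0,4],"turn": [0,0,0],"grip": 1},
    {"travel": [0,0,4],"turn": [0,0,0],"grip": 1},
    {"travel": [0,0,0],"turn": [0,0,0],"grip": 1},
    {"travel": [0,0,0],"turn": [0,0,0],"grip": 1},
  ],
)

```text
time: 7.7
tcp_pos: [0.5833, -0.031, 0.2624]
tool_rot: [1.325, 2.842, 0.001]
force: [-7.8, -0.9, 27.7]
opening: 0.0259
finger_force: 30.1
```

jog_arm(
  increments=[
    {"travel": [0,0,-7],"turn": [0,0,0],"grip": 1},
    {"travel": [2.6,-3.1,0],"turn": [0,0,0],"grip": 1},
    {"travel": [0,0,3],"turn": [0,0,0],"grip": 1},
    {"travel": [0,0,2],"turn": [0,0,0],"grip": 1},
    {"travel": [0,0,2],"turn": [0,0,0],"grip": 1},
    {"travel": [0,0,0],"turn": [0,0,0],"grip": 1},
    {"travel": [0,0,0],"turn": [0,0,0],"grip": 1},
  ],
)

```text
time: 8.57
tcp_pos: [0.5784, -0.0311, 0.2627]
tool_rot: [1.326, 2.843, -0.001]
force: [-10.6, -1.1, 36.3]
opening: 0.026
finger_force: 30.2
```

```bash
python3 - <<'E'
from h import *
q=sense();print(q['tcp_pos'],q['force'],q['torque'])
F=q['force']-[0,0,-3.3];M=q['torque']-np.array([.081,-.100,0]);z=-.0565
# Mx=ry*Fz-rz*Fy ; My=rz*Fx-rx*Fz
print('r',-(M[1]-z*F[0])/F[2],(M[0]+z*F[1])/F[2], 'z0:',-M[1]/F[2],M[0]/F[2])
s=shot('side','s4.png')
cv2.imwrite('pics/c4.png',np.clip(cv2.resize(s[110:200,220:320],None,fx=6,fy=6,interpolation=cv2.INTER_CUBIC)[:,:,::-1]*1.4,0,255).astype('uint8'))
E
```

```text
[ 0.57837445 -0.03114909  0.26269258] [-10.55324081  -1.0890126   36.32809922] [-0.63571458  2.73326234 -0.06195425]
r -0.0564499502886978 -0.016533353491278848 z0: -0.07149629663261564 -0.01808601973464514
```

View pics/c4.png

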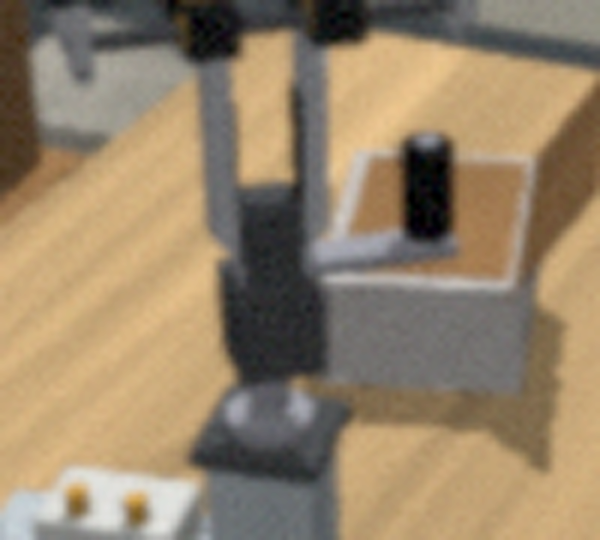

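The hub underside is resting on the nose tip, and the top view suggested the shaft lies further to -y. I'll try there.

jog_arm(
  increments=[
    {"travel": [0,0,-9],"turn": [0,0,0],"grip": 1},
    {"travel": [-6.7,0.4,0],"turn": [0,0,0],"grip": 1},
    {"travel": [0,0,0],"turn": [0,0,0],"grip": 1},
    {"travel": [0,0,3],"turn": [0,0,0],"grip": 1},
    {"travel": [0,0,2],"turn": [0,0,0],"grip": 1},
    {"travel": [0,0,1],"turn": [0,0,0],"grip": 1},
    {"travel": [0,0,0],"turn": [0,0,0],"grip": 1},
  ],
)

```text
time: 9.5
tcp_pos: [0.5826, -0.0368, 0.2598]
tool_rot: [-1.328, -2.847, 0.0]
force: [1.0, -0.7, -2.9]
opening: 0.0257
finger_force: 29.9
```

```bash
python3 - <<'E'
from h import *
q=sense();print(q['tcp_pos'],q['force'],q['torque'])
E
```

```text
[ 0.58258335 -0.03680108  0.25981026] [ 1.00583588 -0.66086573 -2.90638423] [-0.02232668 -0.20644261  0.01236365]
```

No contact now, so the nose is inside the socket. I'll keep lowering.

jog_arm(
  increments=[
    {"travel": [0,0,2],"turn": [0,0,0],"grip": 1},
    {"travel": [0,0,2],"turn": [0,0,0],"grip": 1},
    {"travel": [0,0,2],"turn": [0,0,0],"grip": 1},
    {"travel": [0,0,2],"turn": [0,0,0],"grip": 1},
    {"travel": [0,0,0],"turn": [0,0,0],"grip": 1},
    {"travel": [0,0,0],"turn": [0,0,0],"grip": 1},
  ],
)

```text
time: 10.25
tcp_pos: [0.5835, -0.0375, 0.2534]
tool_rot: [1.327, 2.844, -0.0]
force: [-0.5, -3.4, 7.3]
opening: 0.0259
finger_force: 30.0
```

jog_arm(
  increments=[
    {"travel": [-0.5,-0.5,0],"turn": [0,0,0],"grip": 1},
    {"travel": [0,0,0.5],"turn": [0,0,-4],"grip": 1},
    {"travel": [0,0,0],"turn": [0,0,-4],"grip": 1},
    {"travel": [0,0,0],"turn": [0,0,0],"grip": 1},
  ],
)

```text
time: 10.75
tcp_pos: [0.5836, -0.0379, 0.2533]
tool_rot: [1.125, 2.93, 0.0]
force: [-0.5, -1.9, 8.4]
opening: 0.0255
finger_force: 30.0
```

```bash
python3 - <<'E'
from h import *
q=sense();print(q['tcp_pos'],q['force'],q['torque'])
E
```

```text
[ 0.58357994 -0.03788497  0.25332449] [-0.51141759 -1.85745234  8.41599311] [-0.79605086 -0.11432309  0.0078345 ]
```

Still resting on the square end at about 48°. I'll turn on to 56°.

jog_arm(
  increments=[
    {"travel": [-0.4,-0.3,0],"turn": [0,0,-4],"grip": 1},
    {"travel": [0,0,0],"turn": [0,0,-4],"grip": 1},
    {"travel": [0,0,0],"turn": [0,0,0],"grip": 1},
  ],
)

```text
time: 11.12
tcp_pos: [0.5836, -0.0381, 0.2533]
tool_rot: [0.918, 3.001, 0.0]
force: [-0.2, -2.1, 8.8]
opening: 0.0259
finger_force: 30.0
```

jog_arm(
  increments=[
    {"travel": [0,0,0],"turn": [0,0,-4],"grip": 1},
    {"travel": [0,0,0],"turn": [0,0,-4],"grip": 1},
    {"travel": [0,0,0],"turn": [0,0,0],"grip": 1},
  ],
)

```text
time: 11.5
tcp_pos: [0.5836, -0.0381, 0.2533]
tool_rot: [0.706, 3.058, -0.0]
force: [-1.3, -3.3, 9.3]
opening: 0.026
finger_force: 30.0
```

jog_arm(
  increments=[
    {"travel": [0,0,-4],"turn": [0,0,8],"grip": 1},
    {"travel": [0,0,0],"turn": [0,0,8],"grip": 1},
    {"travel": [0,0,0],"turn": [0,0,8],"grip": 1},
    {"travel": [0,0,0],"turn": [0,0,0],"grip": 1},
    {"travel": [0,0,0],"turn": [0,0,0],"grip": 1},
  ],
)

```text
time: 12.12
tcp_pos: [0.5829, -0.0377, 0.2555]
tool_rot: [1.324, 2.849, 0.001]
force: [1.6, -0.9, -1.8]
opening: 0.0259
finger_force: 30.0
```

```bash
python3 - <<'E'
from h import *
q=sense();print(q['tcp_pos'],q['force'],q['torque'])
E
```

```text
[ 0.58286408 -0.03772935  0.25546751] [ 1.58594405 -0.91105201 -1.84586965] [-0.27307678 -0.80458757  0.01885679]
```

jog_arm(
  increments=[
    {"travel": [0,0,4],"turn": [0,0,0],"grip": 1},
    {"travel": [0,0,0],"turn": [0,0,3],"grip": 1},
    {"travel": [0,0,0],"turn": [0,0,3],"grip": 1},
    {"travel": [0,0,0],"turn": [0,0,3],"grip": 1},
    {"travel": [0,0,0],"turn": [0,0,3],"grip": 1},
    {"travel": [0,0,0],"turn": [0,0,0],"grip": 1},
  ],
)

```text
time: 12.88
tcp_pos: [0.5845, -0.0372, 0.2532]
tool_rot: [1.615, 2.69, 0.005]
force: [2.4, -1.1, 6.1]
opening: 0.0252
finger_force: 30.0
```

jog_arm(
  increments=[
    {"travel": [0,0,0],"turn": [0,0,3],"grip": 1},
    {"travel": [0,0,0],"turn": [0,0,3],"grip": 1},
    {"travel": [0,0,0],"turn": [0,0,3],"grip": 1},
    {"travel": [0,0,0],"turn": [0,0,3],"grip": 1},
    {"travel": [0,0,0],"turn": [0,0,0],"grip": 1},
  ],
)

```text
time: 13.5
tcp_pos: [0.5851, -0.0371, 0.253]
tool_rot: [1.886, 2.507, 0.007]
force: [4.7, -0.3, 5.9]
opening: 0.0257
finger_force: 30.0
```

jog_arm(
  increments=[
    {"travel": [-0.3,1,0.5],"turn": [0,0,0],"grip": 1},
    {"travel": [0,0.1,0],"turn": [0,0,3],"grip": 1},
    {"travel": [0,0.1,0],"turn": [0,0,3],"grip": 1},
    {"travel": [0,0.1,0],"turn": [0,0,3],"grip": 1},
    {"travel": [0,0.1,0],"turn": [0,0,3],"grip": 1},
    {"travel": [0,0.1,0],"turn": [0,0,3],"grip": 1},
    {"travel": [0,0,0],"turn": [0,0,0],"grip": 1},
  ],
)

```text
time: 14.38
tcp_pos: [0.5856, -0.0383, 0.2507]
tool_rot: [2.199, 2.241, 0.003]
force: [6.3, -1.8, -2.1]
opening: 0.0257
finger_force: 30.0
```

```bash
python3 - <<'E'
from h import *
q=sense();print(q['tcp_pos'],q['force'],q['torque'])
E
```

```text
[ 0.58556201 -0.038265    0.25068276] [ 6.26282624 -1.84081663 -2.06891476] [-0.48857339 -1.8190159   0.05036661]
```

It dropped in at about 91°. I'll ease it down, relieving the side force.

jog_arm(
  increments=[
    {"travel": [0,1,2],"turn": [0,0,0],"grip": 1},
    {"travel": [0,0,3],"turn": [0,0,0],"grip": 1},
    {"travel": [0,0,3],"turn": [0,0,0],"grip": 1},
    {"travel": [0,0,0],"turn": [0,0,0],"grip": 1},
  ],
)

```text
time: 14.88
tcp_pos: [0.5859, -0.0384, 0.2428]
tool_rot: [2.201, 2.24, 0.001]
force: [6.1, -3.0, -0.6]
opening: 0.0259
finger_force: 30.0
```

```bash
python3 - <<'E'
from h import *
q=sense();print(q['tcp_pos'],q['force'],q['torque'])
E
```

```text
[ 0.585895   -0.03840855  0.2428082 ] [ 6.06899664 -2.97579046 -0.62839185] [-0.71319522 -1.73867816  0.10733374]
```

jog_arm(
  increments=[
    {"travel": [-0.5,1,2],"turn": [0,0,-2],"grip": 1},
    {"travel": [0,0,4],"turn": [0,0,0],"grip": 1},
    {"travel": [0,0,4],"turn": [0,0,0],"grip": 1},
    {"travel": [0,0,3],"turn": [0,0,0],"grip": 1},
    {"travel": [0,0,2],"turn": [0,0,0],"grip": 1},
    {"travel": [0,0,0],"turn": [0,0,0],"grip": 1},
    {"travel": [0,0,0],"turn": [0,0,0],"grip": 1},
  ],
)

```text
time: 15.75
tcp_pos: [0.586, -0.0386, 0.2298]
tool_rot: [2.162, 2.277, -0.001]
force: [-0.6, -2.0, 12.7]
opening: 0.0259
finger_force: 30.0
```

```bash
python3 - <<'E'
from h import *
q=sense();print(q['tcp_pos'],q['force'],q['torque'])
E
```

```text
[ 0.58604462 -0.03861273  0.22984525] [-0.59971001 -1.96970033 12.71384619] [-0.7287523  -0.02798303  0.07475521]
```

Seated at TCP z 0.230, with contact force. I'll release, rise and look.

jog_arm(
  increments=[
    {"travel": [0,0,-1],"turn": [0,0,0],"grip": -0.3},
    {"travel": [0,0,0],"turn": [0,0,0],"grip": -0.3},
    {"travel": [0,0,0],"turn": [0,0,0],"grip": -0.3},
    {"travel": [0,0,-25],"turn": [0,0,0],"grip": -0.3},
    {"travel": [0,0,-32],"turn": [0,0,0],"grip": -0.3},
    {"travel": [0,0,0],"turn": [0,0,0],"grip": -0.3},
  ],
)

```text
time: 16.5
tcp_pos: [0.5873, -0.0377, 0.2878]
tool_rot: [2.161, 2.277, 0.004]
force: [0.6, 0.9, -0.5]
opening: 0.0609
finger_force: 0.0
```

```bash
python3 - <<'E'
from h import *
q=sense();print(q['tcp_pos'],q['tool_rot'],q['force'],q['torque'])
s=shot('side','s5.png')
cv2.imwrite('pics/c5.png',np.clip(cv2.resize(s[130:230,190:310],None,fx=6,fy=6,interpolation=cv2.INTER_CUBIC)[:,:,::-1]*1.4,0,255).astype('uint8'))
c=np.array([.5860,-.0405,.173])
P=lambda q:(proj('side',np.array(q))-[189.6,129.6])*6
print('blk',P(c+[0,0,.08]))
for a in (3.0,3.1,3.2,3.3): print(a,P(c+[.07*np.cos(a),.07*np.sin(a),.094]))
E
```

```text
[ 0.5872591  -0.03766442  0.28777991] [2.16078943 2.27738365 0.00425443] [ 0.59072333  0.9089267  -0.52375368] [-0.02444878 -0.09369175  0.04821397]
blk [439.82918487 131.30509707]
3.0 [575.53918016 144.61582218]
3.1 [583.95196381 137.55063575]
3.2 [590.79945204 130.19533313]
3.3 [596.03208937 122.63246059]
```

View pics/c5.png

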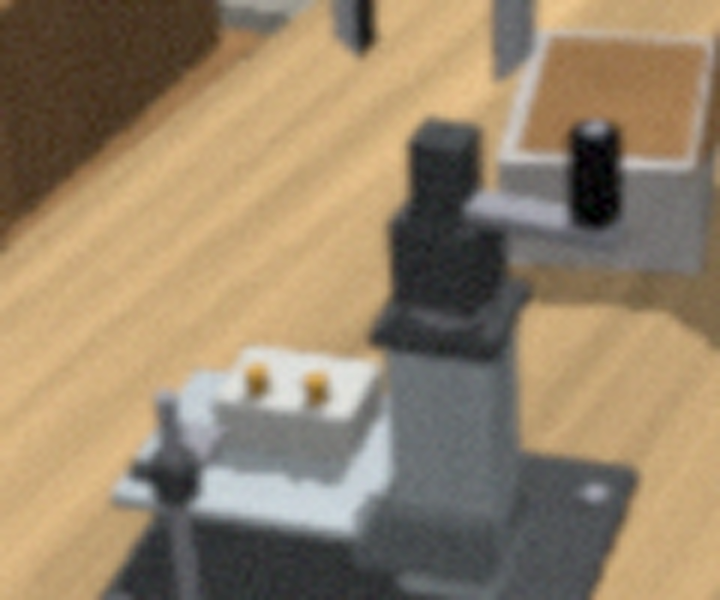

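The crank is seated: the hub is on the shoulder at (447,315), the knob top is at (595,130) and the arm points along about 183°. Next I'll go to the knob with the tool world-aligned.

jog_arm(
  increments=[
    {"travel": [-1.5,-36,0],"turn": [0,0,0],"grip": -0.3},
    {"travel": [-1.6,-35.3,0],"turn": [0,0,0],"grip": -0.3},
    {"travel": [0,0,5],"turn": [0,0,3],"grip": -0.3},
    {"travel": [0,0,25],"turn": [0,0,0],"grip": -0.3},
    {"travel": [0,0,24],"turn": [0,0,0],"grip": -0.3},
    {"travel": [0,0,0],"turn": [0,0,0],"grip": 1},
    {"travel": [0,0,0],"turn": [0,0,0],"grip": 1},
    {"travel": [0,0,0],"turn": [0,0,0],"grip": 1},
    {"travel": [0,0,0],"turn": [0,0,0],"grip": 1},
    {"travel": [0,0,0],"turn": [0,0,0],"grip": 1},
  ],
)

```text
time: 17.8
tcp_pos: [0.5157, -0.0452, 0.2325]
tool_rot: [2.221, 2.221, 0.002]
force: [0.6, -0.2, 1.5]
opening: 0.0236
finger_force: 30.0
```

```bash
python3 - <<'E'
from h import *
q=sense();print(q['tcp_pos'],q['tool_rot'],q['force'],q['torque'],q['opening'])
# averaged high-contrast zoom for finger/table heights
s=np.mean([camera('side').astype(float) for _ in range(6)],0)
np.save('s6.npy',s)
q=sense();print(q['tcp_pos'])
np.set_printoptions(linewidth=250)
# stand frame prediction of points
th=.172;c=np.array([.586,-.0405]);R=np.array([[np.cos(th),-np.sin(th)],[np.sin(th),np.cos(th)]])
def st(x,y,z):return np.append(c+R@[x,y],z)
for n,v in dict(rodtop=(.1,.095,.162),rod110=(.1,.095,.11),rod100=(.1,.095,.1),tip110=(.1,.058,.11),tip100=(.1,.058,.10),tip120=(.1,.058,.12),tabfl=(.15,.055,.07),edge=(.1,.055,.07),tabnear=(.03,.055,.07)).items(): print(n,proj('side',st(*v)),proj('top',st(*v)))
print(s[192:225,208:236].sum(2).astype(int))
E
```

```text
[ 0.5157377  -0.04515153  0.23253446] [2.22061084e+00 2.22053130e+00 1.58340429e-03] [ 0.55268856 -0.23161979  1.47657593] [-0.04465145 -0.19955781  0.05655639] 0.02359279864069014
[ 0.51558833 -0.04514253  0.23236225]
rodtop [216.39406292 194.96976937] [242.57724359 160.28583563]
rod110 [218.38693535 211.02005702] [243.83819528 164.91767276]
rod100 [218.75765578 214.0057823 ] [244.07050786 165.77102347]
tip110 [223.62740438 203.20308498] [255.41069985 162.7292225 ]
tip100 [223.96166797 206.15206851] [255.56453283 163.59662716]
tip120 [223.28967216 200.22350011] [255.2547573  161.84992276]
tabfl [208.89152065 211.47200114] [254.08556857 151.3346478 ]
edge [225.34617132 214.19254341] [256.92631079 165.95702742]
tabnear [248.94945694 218.09501072] [260.95753434 186.70726684]
[[365 366 369 361 354 352 351 350 351 360 361 368 374 390 409 423 425 421 427 435 448 456 418 324 281 282 352 443]
 [367 363 360 354 349 346 350 354 361 361 367 372 384 410 432 438 442 440 441 448 468 466 411 284 217 231 306 417]
 [366 359 354 350 348 352 354 358 364 365 371 378 400 434 442 442 442 443 451 463 474 
[... 2779 characters left out ...]
 166 177]
 [328 328 331 324 294 225 172 132 116 121 151 191 199 179 141 118 110 113 113 109 111 114 112 114 109 115 115 127]
 [328 332 327 303 240 182 134 115 113 116 144 188 197 179 142 116 113 110 114 112 109 109 112 107 109 113 110 113]
 [331 331 316 264 196 144 120 106 108 117 146 188 203 188 158 123 105 109 109 109 109 106 118 105 105 111 113 117]
 [333 328 291 227 163 122 108 111 110 109 144 179 197 186 163 128 108 109 114 112 113 115 106 111 108 109 114 113]
 [330 313 259 185 134 111 107 113 106 111 136 174 200 194 174 131 111 112 106 114 114 107 115 111 114 114 115 112]
 [321 284 213 143 115 112 108 108 112 113 127 165 192 195 176 132 110 109 111 113 110 114 114 108 110 109 114 112]]
```

The knob is gripped. The tip edge is at about (224,200) and the table edge at about (225,215), so roughly 48 mm of rise is needed (about 2.4 turns). I'll work out the circle increments.

```bash
python3 - <<'E'
import numpy as np
a=np.radians(183.8-15*np.arange(25));p=70*np.c_[np.sin(a),np.cos(a)];print(np.round(np.diff(p,axis=0),1).tolist())
E
```

```text
[[18.2, 1.2], [17.3, 5.9], [15.2, 10.1], [12.1, 13.7], [8.1, 16.4], [3.6, 17.9], [-1.2, 18.2], [-5.9, 17.3], [-10.1, 15.2], [-13.7, 12.1], [-16.4, 8.1], [-17.9, 3.6], [-18.2, -1.2], [-17.3, -5.9], [-15.2, -10.1], [-12.1, -13.7], [-8.1, -16.4], [-3.6, -17.9], [1.2, -18.2], [5.9, -17.3], [10.1, -15.2], [13.7, -12.1], [16.4, -8.1], [17.9, -3.6]]
```

jog_arm(
  increments=[
    {"travel": [18.2,1.2,0],"turn": [0,0,0],"grip": 1},
    {"travel": [17.3,5.9,0],"turn": [0,0,0],"grip": 1},
    {"travel": [15.2,10.1,0],"turn": [0,0,0],"grip": 1},
    {"travel": [12.1,13.7,0],"turn": [0,0,0],"grip": 1},
    {"travel": [8.1,16.4,0],"turn": [0,0,0],"grip": 1},
    {"travel": [3.6,17.9,0],"turn": [0,0,0],"grip": 1},
  ],
)

```text
time: 18.85
tcp_pos: [0.5807, 0.03, 0.2318]
tool_rot: [-2.22, -2.222, 0.003]
force: [-1.9, -3.7, 5.1]
opening: 0.0234
finger_force: 30.0
```

```bash
python3 - <<'E'
from h import *
q=sense();print(q['tcp_pos'],q['force'],q['torque'],q['opening'])
E
```

```text
[0.58067461 0.02996396 0.23183406] [-1.86901324 -3.6946916   5.09034104] [-1.31738271e+00  4.53850397e-01  5.19313764e-05] 0.023443323835455405
```

jog_arm(
  increments=[
    {"travel": [-1.2,18.2,0],"turn": [0,0,0],"grip": 1},
    {"travel": [-5.9,17.3,0],"turn": [0,0,0],"grip": 1},
    {"travel": [-10.1,15.2,0],"turn": [0,0,0],"grip": 1},
    {"travel": [-13.7,12.1,0],"turn": [0,0,0],"grip": 1},
    {"travel": [-16.4,8.1,0],"turn": [0,0,0],"grip": 1},
    {"travel": [-17.9,3.6,0],"turn": [0,0,0],"grip": 1},
    {"travel": [-18.2,-1.2,0],"turn": [0,0,0],"grip": 1},
    {"travel": [-17.3,-5.9,0],"turn": [0,0,0],"grip": 1},
    {"travel": [-15.2,-10.1,0],"turn": [0,0,0],"grip": 1},
    {"travel": [-12.1,-13.7,0],"turn": [0,0,0],"grip": 1},
    {"travel": [-8.1,-16.4,0],"turn": [0,0,0],"grip": 1},
    {"travel": [-3.6,-17.9,0],"turn": [0,0,0],"grip": 1},
  ],
)

```text
time: 20.35
tcp_pos: [0.592, -0.111, 0.2326]
tool_rot: [2.22, 2.218, 0.005]
force: [2.4, -3.1, 4.3]
opening: 0.0236
finger_force: 30.0
```

jog_arm(
  increments=[
    {"travel": [1.2,-18.2,0],"turn": [0,0,0],"grip": 1},
    {"travel": [5.9,-17.3,0],"turn": [0,0,0],"grip": 1},
    {"travel": [10.1,-15.2,0],"turn": [0,0,0],"grip": 1},
    {"travel": [13.7,-12.1,0],"turn": [0,0,0],"grip": 1},
    {"travel": [16.4,-8.1,0],"turn": [0,0,0],"grip": 1},
    {"travel": [17.9,-3.6,0],"turn": [0,0,0],"grip": 1},
    {"travel": [18.2,1.2,0],"turn": [0,0,0],"grip": 1},
    {"travel": [17.3,5.9,0],"turn": [0,0,0],"grip": 1},
    {"travel": [15.2,10.1,0],"turn": [0,0,0],"grip": 1},
    {"travel": [12.1,13.7,0],"turn": [0,0,0],"grip": 1},
    {"travel": [8.1,16.4,0],"turn": [0,0,0],"grip": 1},
    {"travel": [3.6,17.9,0],"turn": [0,0,0],"grip": 1},
  ],
)

```text
time: 21.85
tcp_pos: [0.5805, 0.0299, 0.2318]
tool_rot: [-2.22, -2.221, 0.003]
force: [-1.0, -3.7, 6.0]
opening: 0.0234
finger_force: 30.0
```

jog_arm(
  increments=[
    {"travel": [-1.2,18.2,0],"turn": [0,0,0],"grip": 1},
    {"travel": [-5.9,17.3,0],"turn": [0,0,0],"grip": 1},
    {"travel": [-10.1,15.2,0],"turn": [0,0,0],"grip": 1},
    {"travel": [-13.7,12.1,0],"turn": [0,0,0],"grip": 1},
    {"travel": [-16.4,8.1,0],"turn": [0,0,0],"grip": 1},
    {"travel": [-17.9,3.6,0],"turn": [0,0,0],"grip": 1},
    {"travel": [-18.2,-1.2,0],"turn": [0,0,0],"grip": 1},
    {"travel": [-17.3,-5.9,0],"turn": [0,0,0],"grip": 1},
    {"travel": [-15.2,-10.1,0],"turn": [0,0,0],"grip": 1},
    {"travel": [-12.1,-13.7,0],"turn": [0,0,0],"grip": 1},
    {"travel": [-8.1,-16.4,0],"turn": [0,0,0],"grip": 1},
    {"travel": [-3.6,-17.9,0],"turn": [0,0,0],"grip": 1},
  ],
)

```text
time: 23.35
tcp_pos: [0.5922, -0.111, 0.2326]
tool_rot: [2.221, 2.217, 0.005]
force: [2.8, -3.6, 4.7]
opening: 0.0232
finger_force: 30.0
```

```bash
python3 - <<'E'
from h import *
q=sense();print(q['tcp_pos'],q['force'],q['torque'],q['opening'])
s=np.mean([camera('side').astype(float) for _ in range(6)],0)
np.save('s7.npy',s); print(q['time'])
np.set_printoptions(linewidth=250)
g=s.sum(2).astype(int);print(g[192:212,205:246])
E
```

```text
[ 0.59219732 -0.11101113  0.23257478] [ 2.78822405 -3.64804654  4.65759936] [-0.43557017 -0.74792757 -0.02834926] 0.02324205163410527
23.35
[[377 371 371 369 372 366 362 358 374 407 431 441 434 440 441 438 443 442 435 393 305 266 263 262 262 264 263 263 262 265 263 264 264 265 261 263 264 264 268 269 264]
 [376 368 369 370 370 364 357 366 399 427 437 436 435 436 440 437 437 441 425 382 297 267 260 256 256 263 265 261 265 264 262 261 261 265 263 264 263 265 264 262 264]
 [370 369 370 369 359 357 367 389 423 438 437 428 419 422 434 437 434 427 391 333 281 263 256 258 254 261 270 269 264 259 258 256 261 260 262 261 263 262 261 265 262]
 [366 368 364 361 355 362 391 422 436 432 419 394 383 390 412 435 440 408 340 294 286 275 274 273 275 277 277 271 264 254 253 258 262 270 266 266 260 257 256 259 263]
 [361 356 356 355 357 375 412 435 441 430 388 344 332 328 359 427 436 406 334 306 294 289 289 284 283 286 286 279 277 274 274 268 277 273 273 261 255 257 260 264 264]
 [355 351 352 352 364 396 429 440 440 431 383 288 249 257 323 416 444 418 379 372 337 326 313 293 287 285 287 286 288 286 284
[... 1680 characters left out ...]
89 326 344 363 379 393 400 377]
 [380 384 386 379 368 344 279 183 137 135 126 124 124 142 144 141 125 114 134 163 178 172 173 178 189 192 195 195 195 198 208 215 228 236 247 257 272 285 299 309 310]
 [387 383 381 372 362 344 276 193 151 128 110 109 103 105 113 110 103 103 137 168 172 177 174 173 175 177 179 177 180 179 188 183 187 194 196 199 204 217 228 233 246]
 [385 380 372 368 362 347 309 265 237 200 139  97  95  95  95  99  92  98 138 170 174 175 179 177 174 177 173 180 183 180 177 179 182 179 172 177 185 185 186 192 196]
 [380 374 363 363 354 344 329 313 309 273 196 120  94  99  99  93  93 104 133 166 178 176 180 177 175 175 182 180 180 178 178 181 179 182 180 180 184 177 181 181 179]]
```

jog_arm(
  increments=[
    {"travel": [1.2,-18.2,0],"turn": [0,0,0],"grip": 1},
    {"travel": [5.9,-17.3,0],"turn": [0,0,0],"grip": 1},
    {"travel": [10.1,-15.2,0],"turn": [0,0,0],"grip": 1},
    {"travel": [13.7,-12.1,0],"turn": [0,0,0],"grip": 1},
    {"travel": [16.4,-8.1,0],"turn": [0,0,0],"grip": 1},
    {"travel": [17.9,-3.6,0],"turn": [0,0,0],"grip": 1},
    {"travel": [18.2,1.2,0],"turn": [0,0,0],"grip": 1},
    {"travel": [17.3,5.9,0],"turn": [0,0,0],"grip": 1},
    {"travel": [15.2,10.1,0],"turn": [0,0,0],"grip": 1},
    {"travel": [12.1,13.7,0],"turn": [0,0,0],"grip": 1},
    {"travel": [8.1,16.4,0],"turn": [0,0,0],"grip": 1},
    {"travel": [3.6,17.9,0],"turn": [0,0,0],"grip": 1},
  ],
)

```text
time: 25.15
tcp_pos: [0.5804, 0.0302, 0.2317]
tool_rot: [-2.219, -2.221, 0.004]
force: [-2.4, -3.4, 6.0]
opening: 0.0234
finger_force: 30.0
```

jog_arm(
  increments=[
    {"travel": [-1.2,18.2,0],"turn": [0,0,0],"grip": 1},
    {"travel": [-5.9,17.3,0],"turn": [0,0,0],"grip": 1},
    {"travel": [-10.1,15.2,0],"turn": [0,0,0],"grip": 1},
    {"travel": [0,0,0],"turn": [0,0,0],"grip": 1},
  ],
)

```text
time: 25.65
tcp_pos: [0.6323, 0.0131, 0.2318]
tool_rot: [-2.221, -2.219, -0.001]
force: [-0.5, -0.9, 7.0]
opening: 0.0237
finger_force: 30.0
```

```bash
python3 - <<'E'
from h import *
q=sense();print(q['tcp_pos'],q['force'],q['torque'],q['opening'])
s=np.mean([camera('side').astype(float) for _ in range(8)],0)
np.save('s8.npy',s); print(q['time'])
np.set_printoptions(linewidth=250)
g=s.sum(2).astype(int);print(g[190:212,205:240])
E
```

```text
[0.63234916 0.01305366 0.23183162] [-0.50834584 -0.9222688   6.96358467] [-0.49173842  0.11900025  0.01067195] 0.023713804714626713
25.65
[[375 373 374 371 369 369 381 405 428 440 436 439 439 439 439 440 434 405 335 287 264 257 259 267 268 266 264 258 259 263 262 264 267 264 266]
 [375 375 369 370 369 375 403 431 438 438 440 441 443 444 443 444 437 397 320 282 276 271 276 277 270 261 259 251 254 261 262 265 264 264 257]
 [376 372 369 370 378 402 430 441 441 442 441 441 440 440 440 444 437 398 321 288 286 286 283 285 281 274 277 275 275 276 278 273 265 258 251]
 [371 370 371 375 390 416 436 441 445 444 441 442 439 441 442 443 441 411 350 325 324 316 293 287 289 285 288 287 286 286 280 282 275 273 270]
 [371 372 373 379 404 424 436 439 444 442 440 432 422 426 438 446 445 433 420 411 410 391 343 326 329 325 326 322 327 312 292 285 283 287 286]
 [366 366 369 391 422 432 432 437 433 432 415 397 382 388 410 436 442 447 445 445 444 435 422 414 413 415 412 411 411 386 348 325 326 323 324]
 [358 365 383 413 435 441 440 438 438 421 383 343 331 328 363 420 440 441 442 443 445 441 446 446 442 44
[... 1484 characters left out ...]
82 377 354 297 225 201 192 175 161 155 167 173 171 162 169 191 186 176 171 174 172 178 172 176 171 176 173 177 174 170 175 177]
 [380 385 386 375 369 345 278 182 137 138 124 121 127 134 150 140 126 123 147 170 172 174 171 175 175 175 173 175 172 173 177 177 177 178 177]
 [385 388 380 368 365 342 279 190 149 129 105 101 108 109 108 105 100 108 139 165 174 178 175 176 174 176 177 177 179 176 174 179 179 176 181]
 [384 379 372 366 365 347 311 263 236 202 140 104  93  92  95  96  88 101 132 170 178 176 177 174 177 177 179 179 183 181 177 179 179 176 177]
 [377 371 365 365 354 341 325 314 306 273 194 122  91  98  97  97  93  94 134 165 174 176 177 176 178 182 180 179 180 179 179 179 180 182 180]]
```

The table edge is now clear (line at row 201.2 at column 224) and the tip edge is at row 200.3. The table needs about 5 mm more, so I'll do 75° and measure again.

jog_arm(
  increments=[
    {"travel": [-13.7,12.1,0],"turn": [0,0,0],"grip": 1},
    {"travel": [-16.4,8.1,0],"turn": [0,0,0],"grip": 1},
    {"travel": [-17.9,3.6,0],"turn": [0,0,0],"grip": 1},
    {"travel": [-18.2,-1.2,0],"turn": [0,0,0],"grip": 1},
    {"travel": [-17.3,-5.9,0],"turn": [0,0,0],"grip": 1},
    {"travel": [0,0,0],"turn": [0,0,0],"grip": 1},
    {"travel": [0,0,0],"turn": [0,0,0],"grip": 1},
  ],
)

```text
time: 26.92
tcp_pos: [0.6496, -0.0708, 0.2325]
tool_rot: [2.222, 2.22, 0.004]
force: [0.5, -0.8, 7.2]
opening: 0.0235
finger_force: 30.0
```

```bash
python3 - <<'E'
from h import *
q=sense();print(q['tcp_pos'],q['force'],q['torque'],q['time'])
d=q['tcp_pos'][:2]-[.586,-.0405];print(np.degrees(np.arctan2(d[1],d[0])),np.hypot(*d))
s=np.mean([camera('side').astype(float) for _ in range(8)],0)
np.save('s9.npy',s)
np.set_printoptions(linewidth=250,suppress=True,precision=2)
g=s.sum(2)
print(g[192:207,205:245].astype(int))
def cross(f,thr=313):
    out=[]
    for c in range(228,245):
        G=np.load(f).sum(2);col=G[:,c]
        r=[i+(col[i]-thr)/(col[i]-col[i+1]) for i in range(194,212) if col[i]>=thr>col[i+1]]
        out.append((c,r[-1] if r else np.nan))
    return np.array(out)
for f in('s8.npy','s9.npy'):
    o=cross(f);print(f,o[:,1]);m=np.isfinite(o[:,1]);p=np.polyfit(o[m,0],o[m,1],1);print(p[0],np.polyval(p,224))
# level target: table-edge row vs tip row over stand yaw range
E
```

```text
[ 0.64960474 -0.07082089  0.23251023] [ 0.5265809  -0.77036543  7.22302084] [-0.31682522 -0.15851703  0.00722141] 26.925
-25.48751168692866 0.07046218824550829
[[373 374 370 378 401 429 445 445 445 448 448 447 447 449 446 443 433 395 348 324 316 294 288 287 285 289 287 287 289 282 284 285 287 281 278 277 275 277 277 277]
 [376 371 373 393 419 431 440 438 441 442 447 443 437 443 447 451 445 439 425 412 387 347 332 325 328 326 323 314 293 287 285 284 284 281 282 288 285 286 284 284]
 [372 372 383 407 428 429 417 413 412 425 427 410 392 399 425 444 446 448 448 445 436 422 417 416 415 412 402 363 308 287 285 286 286 286 286 286 284 282 284 285]
 [368 369 397 430 427 395 350 343 363 379 384 334 297 318 379 430 438 444 444 444 445 445 446 446 442 432 394 334 295 287 285 287 288 282 284 284 282 284 286 286]
 [363 370 391 405 388 335 307 336 390 401 361 279 243 261 339 424 445 445 443 448 446 443 442 446 430 394 339 297 289 288 284 286 286 288 285 287 285 286 287 286]
 [347 336 330 327 318 293 290 321 383 399 355 258 212 230 315 420 447 450 449 448 445 447 447 435 397 339 297 287 284 284 288
[... 1138 characters left out ...]
185 191 194 194 193 203 211 220 227 241]
 [376 376 378 382 387 387 374 359 352 329 274 219 206 204 189 165 140 171 209 205 178 169 171 177 176 178 175 180 177 172 178 175 179 177 181 180 183 188 189 195]
 [376 379 384 384 386 374 341 301 288 270 205 168 190 193 185 158 131 145 180 187 169 168 171 172 175 173 174 174 172 179 174 177 177 178 179 178 175 177 177 178]]
s8.npy [201.84 202.09 202.25 202.38 202.51 202.66 202.83 202.97 203.13 203.31 203.42 203.6  203.76 203.92 203.99 204.24 204.38]
0.15401153461343664 201.28578336083024
s9.npy [199.32 198.72 197.68 196.64 195.58 201.02    nan    nan    nan    nan    nan    nan    nan    nan    nan    nan 202.41]
0.2771959506288344 196.42911123629526
```

The gripper now shades the table edge, but the side-face correction puts it about level. I'll release, back off and verify without the shadow.

jog_arm(
  increments=[
    {"travel": [0,0,0],"turn": [0,0,0],"grip": -0.3},
    {"travel": [0,0,0],"turn": [0,0,0],"grip": -0.3},
    {"travel": [0,0,0],"turn": [0,0,0],"grip": -0.3},
    {"travel": [0,0,-30],"turn": [0,0,0],"grip": -0.3},
    {"travel": [0,0,-40],"turn": [0,0,0],"grip": -0.3},
    {"travel": [-50,-20,0],"turn": [0,0,0],"grip": -0.3},
    {"travel": [-50,-20,0],"turn": [0,0,0],"grip": -0.3},
    {"travel": [-50,-20,0],"turn": [0,0,0],"grip": -0.3},
    {"travel": [-50,-20,0],"turn": [0,0,0],"grip": -0.3},
    {"travel": [0,0,0],"turn": [0,0,0],"grip": -0.3},
  ],
)

```text
time: 28.58
tcp_pos: [0.5649, -0.2775, 0.3011]
tool_rot: [-2.232, -2.211, 0.006]
force: [-0.4, 0.5, -0.2]
opening: 0.0612
finger_force: 0.0
```

```bash
python3 - <<'E'
from h import *
q=sense();print(q['tcp_pos'],q['force'],q['time'])
s=np.mean([camera('side').astype(float) for _ in range(8)],0)
np.save('s10.npy',s)
np.set_printoptions(linewidth=250,suppress=True,precision=2)
print(s.sum(2)[192:208,205:245].astype(int))
A=cv2.resize(np.clip(s[185:225,195:255]*1.4,0,255).astype('uint8'),None,fx=9,fy=9,interpolation=cv2.INTER_CUBIC)
cv2.imwrite('pics/c10.png',A[:,:,::-1])
E
```

```text
[ 0.56493189 -0.27750887  0.30105924] [-0.43477398  0.47980361 -0.22744929] 28.575
[[374 367 367 370 394 421 436 438 440 439 440 440 440 441 440 438 429 390 341 321 311 290 283 285 286 284 284 280 283 282 281 282 282 276 272 271 271 272 273 273]
 [368 368 367 386 412 429 433 433 435 436 438 437 435 435 442 442 439 430 415 409 385 341 322 324 323 323 321 324 323 322 311 288 285 278 281 280 280 279 277 279]
 [364 367 374 401 421 426 429 430 433 431 430 421 415 422 431 438 438 437 437 438 430 415 413 410 406 409 408 410 408 404 379 323 289 278 280 281 281 282 281 281]
 [363 368 393 424 436 434 435 435 433 429 411 389 376 379 402 424 435 435 436 439 436 437 437 439 439 437 438 440 437 436 414 363 302 281 279 283 279 277 282 281]
 [357 369 396 420 427 434 437 437 434 421 384 341 327 325 359 420 438 435 440 439 438 435 438 437 438 437 438 439 436 429 389 330 288 281 281 280 282 279 281 280]
 [344 339 354 373 389 401 412 417 421 414 366 280 246 250 315 413 439 441 442 443 442 441 443 443 442 442 443 440 425 390 331 294 281 280 279 282 282 282 280 281]
 [337 310 297 292 301 309 321 334 347 3
[... 891 characters left out ...]
93 202 213 223 233 241 249 263 278 287 303 316]
 [364 368 369 373 376 382 379 375 367 355 323 263 215 204 206 225 271 315 345 331 277 218 207 201 179 175 173 169 174 179 184 188 187 188 191 199 208 218 229 247]
 [368 368 371 377 378 379 368 354 346 326 271 220 204 202 196 186 209 264 320 303 226 175 169 172 171 168 169 171 171 174 171 173 175 170 174 178 185 184 189 192]
 [369 373 375 380 380 368 337 295 282 270 216 186 188 193 186 178 182 219 261 238 188 168 165 174 171 171 174 173 173 172 171 174 177 173 172 176 175 179 175 177]
 [369 377 383 383 373 351 297 221 195 193 171 157 156 167 169 167 160 170 190 183 176 169 171 168 172 171 173 171 170 168 175 172 174 171 173 172 173 173 174 174]]
```

View pics/c10.png

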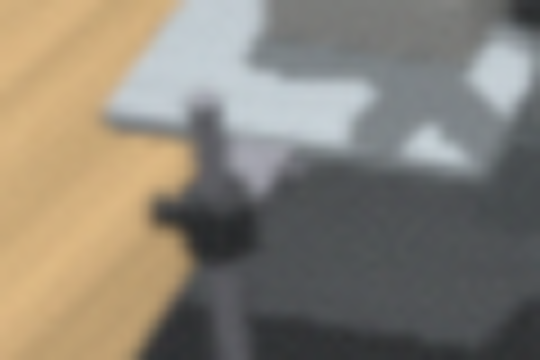

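The picture shows the table edge line (about row 199.7 at column 224) running flush into the finger tip, with only the 3 mm gap's offset. The estimates agree on level within about 0.5 mm. The crank is on the shaft and the arm is clear, so I'm handing in.

```bash
python3 -c "
from plant import close_job; print(close_job())"
```

```text
the job is handed in; nothing more can be done
None
```

The job is handed in: the crank is seated on the shaft and released, and the table is wound up to the height finger, level within about 0.5 mm by camera estimate, with the arm clear at 29 s of the 72 s allowed; no judging result came back.

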